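# Fit a bending roll, spacer and cap to the roll bender's bare shaft

## Robot

A 7-joint arm with a two-finger parallel gripper is mounted at the origin on the work surface. World frame = base frame: x ahead of the robot, y to its left, z up, the work surface at z = 0. Lengths are in mm, angles in rad, forces in N, time in s.
With the tool pointing down it reaches from about 350 to 900 mm from the base axis. Payload 19.9 kg.
Tool frame: the origin (TCP) lies on the centre line of the jaws, within the pads' length; the fingertips stand 11 mm ahead of it and the grasp point (between the pads) lies 8 mm behind it; z points along the fingers, y is the line along which they close (so a half turn about z gives the same grasp; the last joint's range is limited). The gripper opens to 85 mm and grips with 20 to 120 N. Pads are 22 mm wide; open, the fingers measure 114 mm over their backs; the gripper's body (76 mm by 85 mm) begins 54 mm behind the grasp point. The pads swing forward as they close: fully open they stand 13 mm farther back than shut.
Start: joints at [-1.25, 0.417, -0.01, 1.614, 0.005, 1.111, -0.053], TCP at [221.797, 584.302, 242.26] pointing down, gripper open.
Joint ranges: [-2.81, 2.81], [-0.39, 2.02], [-1.27, 1.25], [0.06, 2.57], [-1.19, 4.33], [0.19, 2], [-2.82, 2.82]. Speed limits (rad/s): [1.89, 1.89, 2.39, 2.39, 3.01, 3.01, 3.01].

## Interface

Orientations are given as a rotation vector (axis times angle).
In Python, from cell import ctrl, capture, camera_model gives the robot as it stands.
- The arm moves only by the shell command python3 -m pendant 'ROWS' [FORCE]. ROWS is JSON, a list of rows, each a list of 3 entries, a list of its own where there are three numbers: the closure, from 0 (fully open) to 1 (shut), then the shift along the tool's x, y, z in m, then the turn, a rotation vector about the tool's x, y, z in degrees. A call has 1 to 10 rows; each row is the pose to reach, as a shift and turn from the pose commanded when the call began, along the tool's axes at that moment; what a row does not reach only later rows make up. A row lasts 1/8 s, in which the tool goes at most 62.5 mm and 10.7 degrees, less where a joint would pass 70% of its speed; a pose out of reach is approached as far as the arm can. A call with a gripper value outside its range is refused whole. The fingers move at their own pace and stop on an object; FORCE is the grip in N (left out, the last holds). Time passes only in rows, so rows that repeat a pose let the fingers close. It gives the time, the measured TCP pose, the force, the opening and the grip force at its end, in the units of the state.
- ctrl.observe(): the state, without advancing time (a new reading comes with each control period).
- capture(name): name is "scene" or "top" or "wrist"; returns the picture (420x560x3 uint8, red, green, blue); there is no depth.
- camera_model(name): a dict with "camera_matrix" (3x3 intrinsics, pixels), "R" (3x3) and "t" (3): a world point X has camera coordinates R X + t. Camera axes: x right, y down, z forward; pixel columns grow to the right and rows downward; lengths in mm; the calibration is good to about 2 mm. A picture is of the moment at which its call begins: read the wrist's pose just before it. camera_model takes no time and is no camera call; for the wrist camera it gives the pose at the moment of the call.
- ctrl.close_job(): hands the job in; it is judged then, once.
The state is a dict: "time_s": time; "q": joint angles; "qvel": joint speeds; "joint_efforts": joint torques, N m; "ee_pos": TCP position; "tcp_rot": TCP orientation; "force": force on the tool from outside, world axes, zero at the start; "wrist_torque": the same for the moment, N m; "grip_width": opening from 0.0 (shut) to 1.0 (fully open); "grasp_force": force on a finger pad.
Only numpy, scipy, OpenCV 4.12 (cv2) and the standard library are available. Lean on these libraries where they do the work, as an engineer would, in place of code of your own. Each camera call takes 0.05 s, during which the arm holds its last target. There are 200 camera calls.

## Task

Set up the bare shaft of the bench roll bender like its two neighbours: slide the flanged bending roll down over the shaft's key until it is fully home on the shoulder, lay the spacer ring flat on it, and then press the cap down over the sprung spigot until it sits flat on the spacer. The shaft has stopped at some odd angle, so feel for the key by turning the roll under light pressure; force nothing, drop nothing, and leave the other things on the bench where they are.

Things in the scene. Friction and masses are not known exactly. Their poses are not given: they have to be found in the camera images.
- roll_mid (a point): Centre of the loose steel bending roll, 30 mm high, lying right way up: flange 66 mm diameter x 10 mm at the bottom, above it a hub 20 mm high, 48 mm diameter with two flats 40 mm apart (26 mm wide) facing its own +y and -y. Through bore 27 mm with a keyway 8.5 mm wide over the full height on its own +x side, reaching 18.5 mm from the axis. About 0.4 kg. z: its axis, up.
- spacer_mid (a point): Centre of the loose plain steel spacer ring, half-way up: 46 mm outside, 27 mm bore, 14 mm high, about 0.12 kg. z is its axis, up.
- cap_mid (a point): Centre of the loose round knurled steel cap, half-way up: 40 mm diameter, 26 mm high, blind bore of 20 mm diameter and 20 mm depth open downwards, about 0.2 kg. z is its axis, up.
- seat (a point): Centre of the top of the shoulder on which the roll must sit, on the bare shaft's axis, 68 mm above the bench. x, y, z are the machine's axes, z up along the shaft. The shaft is 24 mm in diameter up to 36 mm above this point, then a cone up to 40 mm. Fully home, the centres of roll, spacer and cap lie 15, 37 and 57 mm above this point.
- bender: The fixed bench roll bender and all it carries: top plate 60 mm above the bench, from 57 mm behind (-x) to 163 mm ahead (+x) of the bare shaft, 130 mm to each side; low adjusting screw with crossbar on its -x side out to 117 mm. Two finished shafts, 66 mm wide, 138 mm above the bench, stand 100 mm ahead and 85 mm to either side of the bare one. Origin on the bench under the bare shaft.
- hammer: Bystander: hammer lying on the bench along its x.
- jar: Bystander: clear jar with a white lid, 64 mm diameter, 55 mm high. Origin at the centre of its underside.
- offcut: Bystander: half-round copper gutter offcut, open side up, 103 mm wide, 120 mm long, 52 mm high. Origin at the middle of its underside.
- key_level (a point): On the bare shaft's axis, level with the top end of its key, 22 mm above the seat. The key is 6 mm wide with a rounded top end, stands out to 16 mm from the axis and reaches down to the seat; a plain bore does not pass it. The geared shaft has stopped with the key turned from the machine's +x counterclockwise (seen from above) by an unmeasured 0.2 to 1.5 rad, and is stiff to turn (3 N m).
- spigot_top (a point): Top of the bare shaft's spigot, on its axis, 58 mm above the seat. The spigot is 16 mm in diameter down to 40 mm above the seat and has four spring leaves (44 to 57 mm above the seat) that grip the cap's bore: about 3 to 10 N of push slides the cap down over them; its weight alone does not.
Not all that is in view belongs to the job. Leave any green look-alike of the part that bears roll_mid alone.

How it is judged:
By the outcome, as a careful person would: the job done as asked, in the order asked, and still so for the second after the job is handed in, with the robot touching nothing.
It also fails if it takes over 72 s, if anything falls off the work surface, if the arm or the gripper's body presses on something with over 40 N, if the wrist force passes 120 N, or if a joint passes its speed limit or range.

## Working session

There is one attempt and no reset: what is moved stays moved. The work goes in short steps, Python scripts to look and compute and a shell command to move; the robot and the scene stay as the last step left them, time stands still between calls to the robot, and variables do not carry over. Pictures are saved under pics/ and viewed, at most 10 in all, crops included, and the job is handed in when it is done.

```bash
ls; mkdir -p pics; cat > h.py <<'E'
import numpy as np, cv2
from cell import ctrl, capture, camera_model
def ray(cam,u,v,z,m=None):
    m=m or camera_model(cam); K=np.array(m["camera_matrix"]);R=np.array(m["R"]);t=np.array(m["t"]).ravel()
    d=R.T@np.linalg.inv(K)@np.array([u,v,1.]); c=-R.T@t
    return c+d*(z-c[2])/d[2]
def proj(cam,X,m=None):
    m=m or camera_model(cam); p=np.array(m["camera_matrix"])@(np.array(m["R"])@np.array(X,float)+np.array(m["t"]).ravel()); return p[:2]/p[2]
def snap(cam,name,crop=None,s=1):
    im=capture(cam)[:,:,::-1]
    np.save(f"pics/{name}.npy",im)
    if crop: x0,y0,x1,y1=crop; im=im[y0:y1,x0:x1]
    cv2.imwrite(f"pics/{name}.png",cv2.resize(im,None,fx=s,fy=s,interpolation=cv2.INTER_CUBIC))
    return im
E
python3 - <<'E'
from h import *
a=snap("scene","a");b=snap("top","b")
for c in("scene","top","wrist"):
    m=camera_model(c);print(c,np.round(np.array(m["camera_matrix"])[0],1),np.round(-np.array(m["R"]).T@np.array(m["t"]).ravel()),np.round(m["R"],2).tolist())
o=ctrl.observe();print(o)
E
```

```text
pics
scene [456.4   0.  282.4] [1105. -309.  972.] [[0.36, 0.93, -0.01], [0.77, -0.31, -0.55], [-0.52, 0.19, -0.83]]
top [531.9   0.  272.7] [ 313. -135. 1540.] [[0.01, -1.0, -0.01], [-0.99, -0.01, -0.17], [0.17, 0.01, -0.99]]
wrist [315.1   0.  277.1] [146. 614. 372.] [[0.35, 0.94, -0.0], [0.89, -0.34, 0.32], [0.3, -0.11, -0.95]]
{'time_s': 0.1, 'q': array([-1.24953817,  0.4179358 , -0.01028029,  1.61415304,  0.00471734,
        1.1106962 , -0.05300632]), 'qvel': array([ 2.73034646e-03, -6.80226918e-04, -9.74507034e-05, -2.17222256e-03,
        7.91999748e-04,  2.80632871e-03, -3.53042110e-04]), 'joint_efforts': array([ 7.83270789e-04, -8.65814137e+01,  6.80451002e-01, -4.35639775e+01,
        1.91681657e-02,  4.80835384e-03, -7.53996801e-05]), 'ee_pos': array([221.69531942, 584.01629222, 241.69308417]), 'tcp_rot': array([-5.66699493e-01, -3.08995729e+00,  1.83067524e-03]), 'force': array([-0.12924747, -0.47592521,  0.32389972]), 'wrist_torque': array([-0.03438817,  0.02792759, -0.01267297]), 'grasp_force': 0.0, 'grip_width': 0.999583278949589}
```

View both.

View pics/a.png

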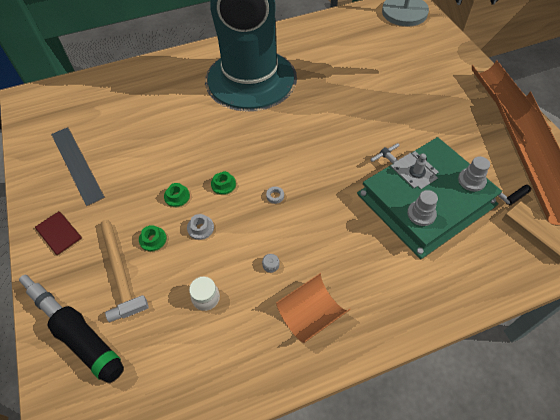

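View pics/b.png

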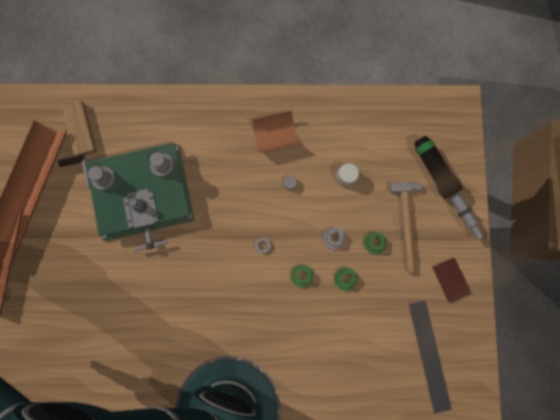

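```bash
python3 - <<'E'
from h import *
for n,c,(u,v),z in[("roll","top",(335,236),30),("roll","scene",(200,224),30),("spacer","top",(262.5,245),14),("spacer","scene",(275,193),14),("cap","top",(290,182),26),("cap","scene",(271,260),26),("shaft","top",(140,203),126),("shaft","scene",(421,158),126),("f1","top",(100,175),138),("f2","top",(161,158),138),("f1","scene",(480,164),138),("f2","scene",(427,198),138),("green","top",(375,241),30),("green","top",(346,278),30),("green","top",(302,274),30),("jar","top",(348,172),55)]:
    print(n,c,np.round(ray(c,u,v,z)))
a=np.load("pics/a.npy")
def z(im,x,y,w,h,s): return cv2.resize(im[y:y+h,x:x+w],None,fx=s,fy=s,interpolation=cv2.INTER_CUBIC)
b=np.load("pics/b.npy")
A=np.hstack([z(a,360,135,80,60,5),z(a,170,200,80,60,5)]);B=np.hstack([z(b,110,175,80,60,5),z(b,305,210,80,60,5)])
cv2.imwrite("pics/c.png",np.vstack([A,B]))
E
```

```text
roll top [ 478. -299.   30.]
roll scene [ 487. -297.   30.]
spacer top [453. -92.  14.]
spacer scene [457. -91.  14.]
cap top [ 635. -171.   26.]
cap scene [ 640. -170.   26.]
shaft top [554. 237. 126.]
shaft scene [567. 243. 126.]
f1 top [628. 346. 138.]
f2 top [676. 182. 138.]
f1 scene [641. 352. 138.]
f2 scene [679. 188. 138.]
green top [ 465. -412.   30.]
green top [ 360. -328.   30.]
green top [ 370. -205.   30.]
jar top [ 659. -336.   55.]
```

View pics/c.png

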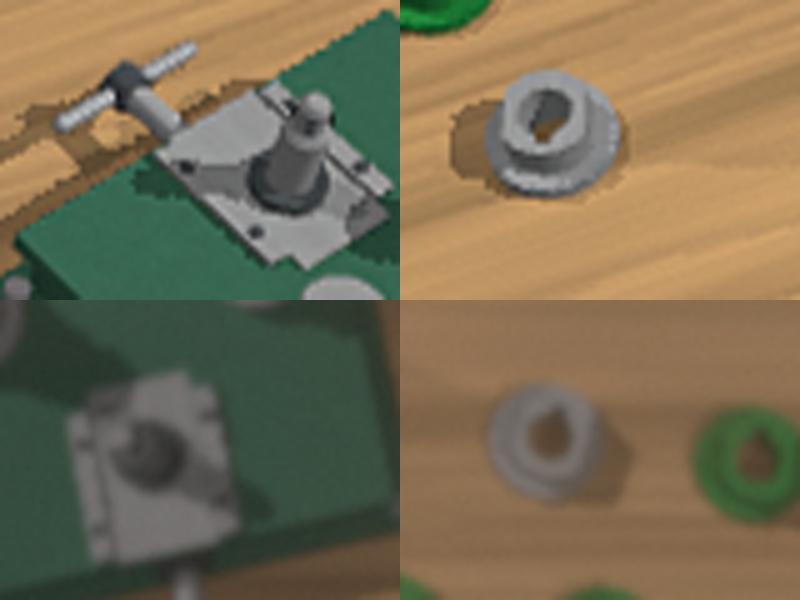

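```bash
cat >> h.py <<'E'
from scipy.spatial.transform import Rotation as Ro
def go(x,y,z,h,note=""):
    """shift (m) and turn (deg) in tool axes from measured pose to TCP (x,y,z), tool x heading h, pointing down"""
    o=ctrl.observe(); R=Ro.from_rotvec(o["tcp_rot"]).as_matrix()
    c,s=np.cos(h),np.sin(h); T=np.array([[c,s,0],[s,-c,0],[0,0,-1]])
    print(note,"shift",np.round(R.T@(np.array([x,y,z])-o["ee_pos"])/1000,4).tolist(),"turn",np.round(Ro.from_matrix(R.T@T).as_rotvec(degrees=True),2).tolist(),"head",round(np.arctan2(R[1,0],R[0,0]),3),"pos",np.round(o["ee_pos"],1))
E
python3 - <<'E'
from h import *
go(563,240,290,1.1)
E
```

```text
shift [-0.4412, -0.2006, -0.048] turn [-0.04, 0.06, 96.19] head 2.779 pos [221.7 584.  241.7]
```

```bash
python3 -m pendant '[[0,[-0.044,-0.02,-0.03],[0,0,9.6]],[0,[-0.088,-0.04,-0.048],[0,0,19.2]],[0,[-0.132,-0.06,-0.048],[0,0,28.8]],[0,[-0.176,-0.08,-0.048],[0,0,38.4]],[0,[-0.22,-0.1,-0.048],[0,0,48]],[0,[-0.264,-0.12,-0.048],[0,0,57.6]],[0,[-0.308,-0.14,-0.048],[0,0,67.2]],[0,[-0.374,-0.17,-0.048],[0,0,76.8]],[0,[-0.441,-0.2,-0.048],[0,0,86.4]],[0,[-0.441,-0.2,-0.048],[0,0,96.2]]]'
python3 -m pendant '[[0,[0,0,0],[0,0,0]],[0,[0,0,0],[0,0,0]]]'
python3 - <<'E'
from h import *
go(563,240,290,1.1)
m=camera_model("wrist")
print(proj("wrist",[563,240,126]),proj("wrist",[563,240,68]))
snap("wrist","d",None,1.4)
import pickle;pickle.dump(m,open("pics/d.pkl","wb"))
E
```

```text
time_s: 1.35
ee_pos: [565.2, 237.0, 290.1]
tcp_rot: [2.686, 1.627, -0.001]
force: [-0.4, 1.5, -0.5]
grip_width: 0.997
grasp_force: 0.0
time_s: 1.6
ee_pos: [562.4, 241.8, 290.0]
tcp_rot: [-2.675, -1.647, 0.001]
force: [-0.5, 1.1, 0.2]
grip_width: 1.0
grasp_force: 0.0
 shift [-0.0014, 0.0014, -0.0] turn [-0.04, 0.02, 0.23] head 1.104 pos [562.4 241.8 290. ]
[278.9817198  190.69459662] [278.74628339 176.81316588]
```

View pics/d.png

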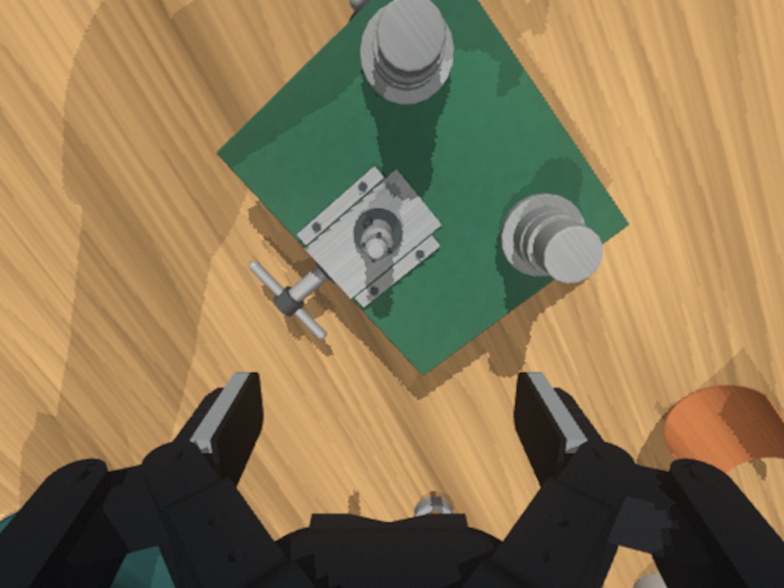

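```bash
python3 - <<'E'
from h import *
import pickle;m=pickle.load(open("pics/d.pkl","rb"))
R=lambda u,v,z:np.round(ray("wrist",u/1.4,v/1.4,z,m),1)
print(R(376,245,126),R(378,233,68),R(412,34,138),R(572,252,138),"corners",R(219,153,60),R(423,375,60),R(628,222,60))
im=np.load("pics/d.npy")[130:200,230:310]
cv2.imwrite("pics/e.png",cv2.resize(im,None,fx=8,fy=8,interpolation=cv2.INTER_CUBIC))
E
```

```text
[561.1 258.4 126. ] [559.5 255.2  68. ] [636.7 360.2 138. ] [675.6 198.7 138. ] corners [476.4 366.2  60. ] [535.2 117.   60. ] [746.1 169.8  60. ]
```

View pics/e.png

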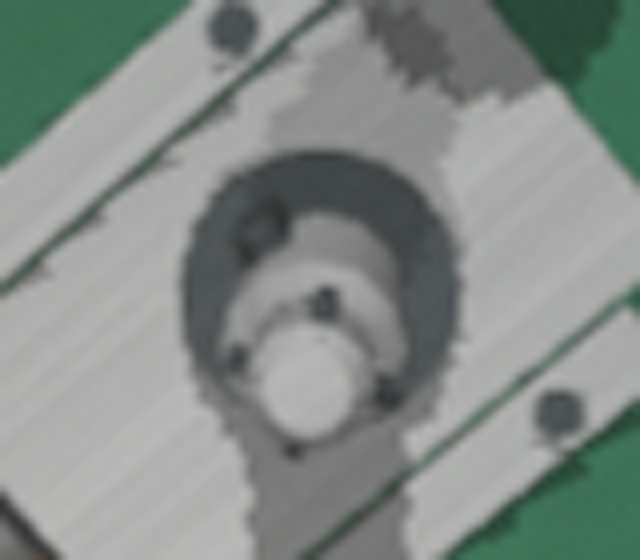

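```bash
python3 - <<'E'
from h import *
import pickle;m=pickle.load(open("pics/d.pkl","rb"))
print("scene",ray("scene",423.6,155.6,126).round(1), "shoulder",ray("scene",360+288/5,135+185/5,68).round(1))
print("top shoulder",ray("top",110+150/5,175+155/5,68).round(1))
print("top corners",ray("top",84,160,60).round(1),ray("top",106,239,60).round(1),ray("top",191,217,60).round(1))
k=lambda u,v,z:ray("wrist",230+u/8,130+v/8,z,m).round(1)
print("wrist spig",k(305,383,126),"sh",k(322,288,68),"key",k(262,225,86),k(268,238,90),k(260,220,90))
c=camera_model("wrist");print(np.abs(np.array(c["t"])-np.array(m["t"])).max())
E
```

```text
scene [562.6 252.7 126. ] shoulder [566.  249.7  68. ]
top shoulder [555.3 251.4  68. ]
top corners [689.6 421.3  60. ] [462.6 344.2  60. ] [526.1 108.2  60. ]
wrist spig [559.4 256.1 126. ] sh [560.  255.5  68. ] key [558.8 269.8  86. ] [559.1 268.4  90. ] [559.3 271.   90. ]
0.17303837012269696
```

```bash
python3 - <<'E'
from h import *
go(482,-298,220,-0.35)
E
```

```text
shift [-0.5184, 0.1714, 0.0701] turn [-0.03, 0.03, 83.31] head 1.104 pos [562.3 242.  290.2]
```

```bash
python3 -m pendant '[[0,[-0.03,0.01,0],[0,0,8]],[0,[-0.088,0.029,0],[0,0,17]],[0,[-0.146,0.048,0],[0,0,26]],[0,[-0.204,0.067,0],[0,0,35]],[0,[-0.262,0.086,0],[0,0,44]],[0,[-0.32,0.105,0.01],[0,0,53]],[0,[-0.378,0.125,0.03],[0,0,62]],[0,[-0.436,0.144,0.05],[0,0,71]],[0,[-0.494,0.163,0.065],[0,0,78]],[0,[-0.518,0.171,0.07],[0,0,83]]]'
python3 -m pendant '[[0,[0,0,0],[0,0,0]],[0,[0,0,0],[0,0,0]]]'
python3 - <<'E'
from h import *
go(482,-298,220,-0.35)
m=camera_model("wrist")
print(proj("wrist",[482,-298,30]),proj("wrist",[482,-298,10]))
import pickle;pickle.dump(m,open("pics/f.pkl","wb"))
u,v=proj("wrist",[482,-298,20]).astype(int);print(u,v)
snap("wrist","f",(u-90,max(v-75,0),u+90,v+75),4)
E
```

```text
time_s: 2.9
ee_pos: [479.4, -300.2, 219.6]
tcp_rot: [3.093, -0.55, -0.001]
force: [0.4, 0.8, 0.7]
grip_width: 1.004
grasp_force: 0.0
time_s: 3.15
ee_pos: [481.0, -297.1, 220.3]
tcp_rot: [-3.094, 0.54, 0.0]
force: [0.3, 1.0, 0.2]
grip_width: 1.004
grasp_force: 0.0
 shift [0.0013, 0.0005, 0.0003] turn [-0.04, 0.01, 0.26] head -0.345 pos [ 481.  -297.1  220.3]
[278.41080697 180.36516919] [278.33825622 175.97680507]
278 178
```

View pics/f.png

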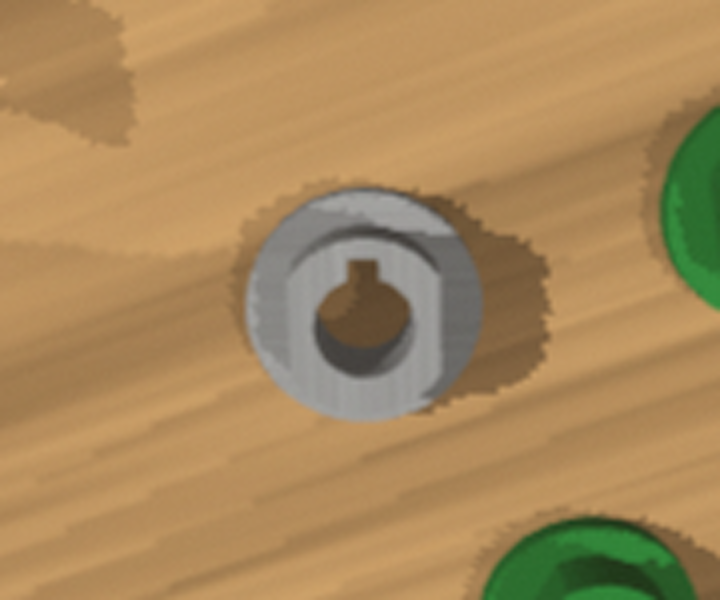

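```bash
python3 - <<'E'
from h import *
import pickle;m=pickle.load(open("pics/f.pkl","rb"))
k=lambda u,v,z:ray("wrist",188+u/4,103+v/4,z,m).round(1)
print(k(363,327,30),k(364,304,10),"keyway dir",k(363,262,30)-k(363,340,30))
x,y,_=k(363,327,30); go(x,y,24,-0.345)
E
```

```text
[ 477.4 -296.7   30. ] [ 478.5 -297.5   10. ] keyway dir [19.6 -7.   0. ]
 shift [-0.0036, 0.0012, 0.1964] turn [-0.05, -0.01, -0.01] head -0.345 pos [ 481.1 -296.9  220.4]
```

```bash
python3 -m pendant '[[0,[-0.003,0.001,0.05],[0,0,0]],[0,[-0.003,0.001,0.1],[0,0,0]],[0,[-0.003,0.001,0.15],[0,0,0]],[0,[-0.003,0.001,0.18],[0,0,0]],[0,[-0.003,0.001,0.196],[0,0,0]],[0,[-0.003,0.001,0.196],[0,0,0]],[0.4,[-0.003,0.001,0.196],[0,0,0]],[0.8,[-0.003,0.001,0.196],[0,0,0]],[1,[-0.003,0.001,0.196],[0,0,0]],[1,[-0.003,0.001,0.196],[0,0,0]]]' 60
python3 -m pendant '[[1,[0,0,0],[0,0,0]],[1,[0,0,0],[0,0,0]],[1,[0,0,0],[0,0,0]],[1,[0,0,0],[0,0,0]]]'
```

```text
time_s: 4.45
ee_pos: [477.8, -298.4, 25.4]
tcp_rot: [-3.094, 0.545, -0.002]
force: [-2.2, 2.7, 14.3]
grip_width: 0.454
grasp_force: 59.6
time_s: 4.95
ee_pos: [477.8, -298.5, 25.4]
tcp_rot: [-3.094, 0.545, -0.002]
force: [-2.3, 2.9, 14.4]
grip_width: 0.454
grasp_force: 59.7
```

```bash
python3 -m pendant '[[1,[0,0,-0.02],[0,0,0]],[1,[0,0,-0.05],[0,0,0]],[1,[0,0,-0.1],[0,0,0]],[1,[0,0,-0.15],[0,0,0]],[1,[0,0,-0.19],[0,0,0]],[1,[0,0,-0.19],[0,0,0]]]'
python3 - <<'E'
from h import *
go(556,195,215,1.5)
E
```

```text
time_s: 5.7
ee_pos: [478.0, -299.0, 217.8]
tcp_rot: [3.093, -0.545, 0.007]
force: [0.2, 0.0, -4.3]
grip_width: 0.452
grasp_force: 62.8
 shift [-0.0956, -0.4909, 0.0024] turn [0.24, -0.2, -105.95] head -0.349 pos [ 478.  -299.   217.8]
```

```bash
python3 -m pendant '[[1,[-0.005,-0.025,0],[0,0,-6]],[1,[-0.015,-0.075,0],[0,0,-16]],[1,[-0.025,-0.13,0],[0,0,-26]],[1,[-0.036,-0.185,0],[0,0,-36]],[1,[-0.047,-0.24,0],[0,0,-46]],[1,[-0.058,-0.295,0],[0,0,-56]],[1,[-0.068,-0.35,0],[0,0,-66]],[1,[-0.079,-0.405,0],[0,0,-76]],[1,[-0.088,-0.455,0],[0,0,-86]],[1,[-0.095,-0.487,0],[0,0,-96]]]'
python3 -m pendant '[[1,[0,0,0],[0,0,-8]],[1,[0,0,0],[0,0,-10]],[1,[0,0,0],[0,0,-10]],[1,[0,0,0],[0,0,-10]]]'
python3 - <<'E'
from h import *
go(556,195,215,1.5)
m=camera_model("wrist")
import pickle;pickle.dump(m,open("pics/g.pkl","wb"))
u,v=proj("wrist",[560,255,90]).astype(int);print(u,v)
snap("wrist","g",(u-60,max(v-50,0),u+60,v+50),6)
print(ctrl.observe()["force"])
E
```

```text
time_s: 6.95
ee_pos: [553.8, 194.2, 213.6]
tcp_rot: [-2.468, -1.944, 0.002]
force: [0.5, -0.5, -2.9]
grip_width: 0.448
grasp_force: 62.6
time_s: 7.45
ee_pos: [554.4, 191.4, 214.3]
tcp_rot: [2.3, 2.14, -0.0]
force: [-0.3, -0.4, -3.3]
grip_width: 0.45
grasp_force: 62.6
 shift [0.0037, 0.0013, -0.0007] turn [-0.01, 0.01, -0.09] head 1.499 pos [554.4 191.4 214.3]
278 124
[-0.17115799  0.39462658 -3.1902226 ]
```

View pics/g.png

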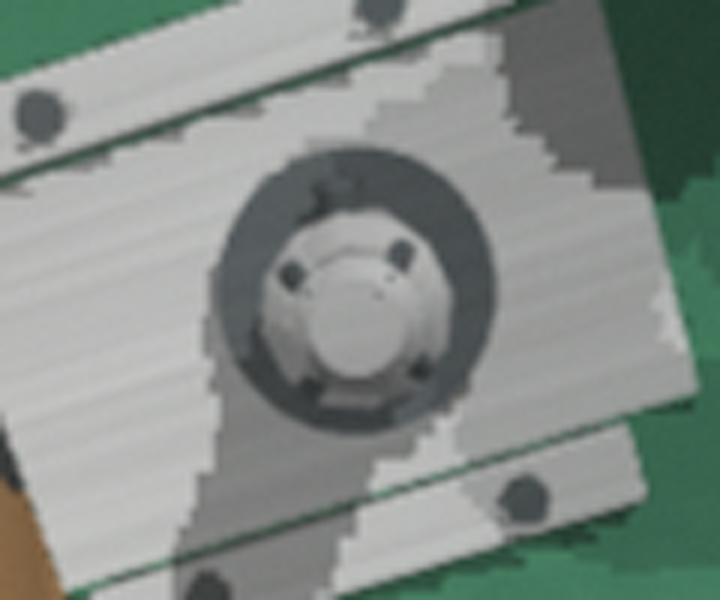

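```bash
python3 - <<'E'
from h import *
import pickle;m=pickle.load(open("pics/g.pkl","rb"))
k=lambda u,v,z:ray("wrist",218+u/6,74+v/6,z,m).round(1)
print(k(358,327,126),k(355,291,68),"key",k(340,190,88),k(340,185,80))
go(559.5,256,175,1.5)
E
```

```text
[559.4 255.2 126. ] [559.  255.3  68. ] key [558.1 269.4  88. ] [558.1 269.9  80. ]
 shift [0.0647, 0.0005, 0.0393] turn [-0.0, 0.01, -0.05] head 1.499 pos [554.4 191.5 214.3]
```

```bash
python3 -m pendant '[[1,[0.03,0,0],[0,0,0]],[1,[0.064,0,0],[0,0,0]],[1,[0.064,0,0.02],[0,0,0]],[1,[0.064,0,0.05],[0,0,0]],[1,[0.064,0,0.05],[0,0,0]],[1,[0.064,0,0.05],[0,0,0]],[1,[0.064,0,0.05],[0,0,0]]]'
python3 - <<'E'
from h import *
go(559.3,255.3,117,1.5)
E
```

```text
time_s: 8.38
ee_pos: [559.5, 255.8, 165.6]
tcp_rot: [2.297, 2.142, 0.003]
force: [1.0, -0.2, -2.7]
grip_width: 0.448
grasp_force: 62.6
 shift [-0.0006, -0.0002, 0.0486] turn [0.08, -0.05, 0.05] head 1.501 pos [559.5 255.8 165.6]
```

```bash
python3 -m pendant '[[1,[-0.0005,0,0.015],[0,0,0]],[1,[-0.0005,0,0.025],[0,0,0]],[1,[-0.0005,0,0.03],[0,0,0]],[1,[-0.0005,0,0.035],[0,0,0]],[1,[-0.0005,0,0.04],[0,0,0]],[1,[-0.0005,0,0.044],[0,0,0]],[1,[-0.0005,0,0.044],[0,0,0]],[1,[-0.0005,0,0.044],[0,0,0]]]'
```

```text
time_s: 9.38
ee_pos: [559.0, 255.2, 120.5]
tcp_rot: [2.297, 2.143, 0.0]
force: [-0.2, 0.4, -2.3]
grip_width: 0.452
grasp_force: 62.7
```

```bash
python3 -m pendant '[[1,[0,0,0.003],[0,0,0]],[1,[0,0,0.005],[0,0,0]],[1,[0,0,0.006],[0,0,0]],[1,[0,0,0.007],[0,0,0]],[1,[0,0,0.007],[0,0,0]]]'
```

```text
time_s: 10.0
ee_pos: [558.7, 255.2, 113.2]
tcp_rot: [-2.297, -2.143, 0.0]
force: [-1.9, -0.3, -1.8]
grip_width: 0.454
grasp_force: 62.9
```

Press a little further.

```bash
python3 -m pendant '[[1,[0,0,0.001],[0,0,0]],[1,[0,0,0.002],[0,0,0]],[1,[0,0,0.002],[0,0,0]]]'
```

```text
time_s: 10.38
ee_pos: [558.4, 255.3, 111.0]
tcp_rot: [-2.297, -2.143, 0.001]
force: [-4.9, 1.2, -3.1]
grip_width: 0.454
grasp_force: 62.9
```

```bash
python3 -m pendant '[[1,[0,0,0],[0,0,-2]],[1,[0,0,0],[0,0,-4]],[1,[0,0,0],[0,0,-4]]]'; python3 -c "
from h import *
o=ctrl.observe();print(o['wrist_torque'],o['force'])"
```

```text
time_s: 10.75
ee_pos: [559.1, 255.1, 111.4]
tcp_rot: [2.22, 2.222, 0.0]
force: [-1.8, 0.8, -3.5]
grip_width: 0.448
grasp_force: 62.6
[0.16529048 0.40173612 0.04150432] [-1.79559784  0.78567576 -3.51441606]
```

```bash
python3 -m pendant '[[1,[0,0,0],[0,0,-2]],[1,[0,0,0.001],[0,0,-3]],[1,[0,0,0.002],[0,0,-3]],[1,[0,0,0.004],[0,0,-3]],[1,[0,0,0.004],[0,0,-3]]]'; python3 -c "
from h import *
o=ctrl.observe();print(o['wrist_torque'],o['force'])"
```

```text
time_s: 11.38
ee_pos: [558.8, 255.1, 107.1]
tcp_rot: [2.162, 2.279, -0.001]
force: [-0.0, -0.5, -3.1]
grip_width: 0.452
grasp_force: 62.6
[-0.0208003   0.03054715  0.01526515] [-0.03654032 -0.48532946 -3.10784106]
```

```bash
python3 -m pendant '[[1,[0,0,0.003],[0,0,0]],[1,[0,0,0.006],[0,0,0]],[1,[0,0,0.009],[0,0,0]],[1,[0,0,0.011],[0,0,0]],[1,[0,0,0.013],[0,0,0]],[1,[0,0,0.013],[0,0,0]]]'
```

```text
time_s: 12.12
ee_pos: [558.8, 255.1, 94.1]
tcp_rot: [2.162, 2.279, -0.0]
force: [0.3, 0.3, -3.3]
grip_width: 0.453
grasp_force: 62.6
```

```bash
python3 -m pendant '[[1,[0,0,0.001],[0,0,0]],[1,[0,0,0.002],[0,0,0]],[1,[0,0,0.002],[0,0,0]]]'
```

```text
time_s: 12.5
ee_pos: [559.0, 255.2, 93.4]
tcp_rot: [-2.162, -2.279, -0.001]
force: [-8.2, -3.2, 16.4]
grip_width: 0.453
grasp_force: 64.9
```

```bash
python3 -m pendant '[[0.8,[0,0,-0.001],[0,0,0]],[0.4,[0,0,-0.001],[0,0,0]],[0,[0,0,-0.001],[0,0,0]],[0,[0,0,-0.001],[0,0,0]],[0,[0,0,-0.02],[0,0,0]],[0,[0,0,-0.06],[0,0,0]],[0,[0,0,-0.11],[0,0,0]],[0,[0,0,-0.13],[0,0,0]]]'
python3 - <<'E'
from h import *
go(455,-105,160,1.4)
snap("wrist","h0")
E
```

```text
time_s: 13.5
ee_pos: [559.9, 255.4, 226.8]
tcp_rot: [2.162, 2.278, 0.007]
force: [-0.2, 0.3, -0.2]
grip_width: 0.999
grasp_force: 0.0
 shift [-0.3546, -0.1238, 0.0655] turn [0.23, -0.14, 12.78] head 1.623 pos [559.9 255.4 226.8]
```

```bash
python3 -m pendant '[[0,[-0.04,-0.014,0],[0,0,2]],[0,[-0.09,-0.031,0],[0,0,4]],[0,[-0.145,-0.05,0],[0,0,6]],[0,[-0.2,-0.07,0],[0,0,8]],[0,[-0.255,-0.089,0.01],[0,0,10]],[0,[-0.305,-0.107,0.03],[0,0,12]],[0,[-0.34,-0.119,0.05],[0,0,12.8]],[0,[-0.355,-0.124,0.065],[0,0,12.8]],[0,[-0.355,-0.124,0.065],[0,0,12.8]],[0,[-0.355,-0.124,0.065],[0,0,12.8]]]'
python3 - <<'E'
from h import *
m=camera_model("wrist")
import pickle;pickle.dump(m,open("pics/h.pkl","wb"))
im=snap("wrist","h1")
u,v=proj("wrist",[455,-92,14]).astype(int);print(u,v,ctrl.observe()["ee_pos"])
b=cv2.resize(im[v-45:v+45,u-60:u+60],None,fx=6,fy=5.2*6/5.2,interpolation=cv2.INTER_CUBIC)
cv2.imwrite("pics/h.png",b)
E
```

```text
time_s: 14.8
ee_pos: [454.3, -105.2, 158.2]
tcp_rot: [2.402, 2.024, 0.001]
force: [-0.5, -0.3, 0.1]
grip_width: 1.003
grasp_force: 0.0
275 181 [ 454.36808968 -105.04449184  158.13805013]
```

View pics/h.png

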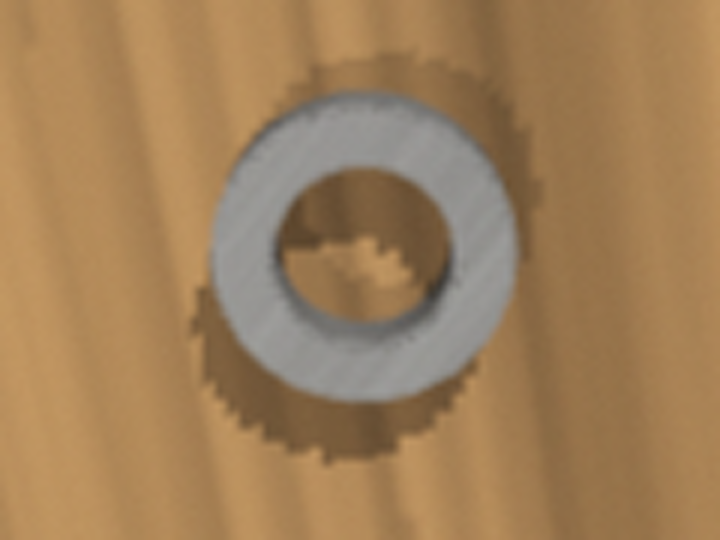

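```bash
python3 - <<'E'
from h import *
import pickle;m=pickle.load(open("pics/h.pkl","rb"))
p=ray("wrist",215+365/6,136+251/6,14,m);print(p.round(1))
go(p[0],p[1],19,1.4)
E
```

```text
[456.  -88.9  14. ]
 shift [0.0162, -0.0013, 0.1391] turn [0.06, -0.02, 0.06] head 1.401 pos [ 454.4 -105.   158.1]
```

```bash
python3 -m pendant '[[0,[0.008,-0.001,0.04],[0,0,0]],[0,[0.016,-0.001,0.09],[0,0,0]],[0,[0.016,-0.001,0.12],[0,0,0]],[0,[0.016,-0.001,0.134],[0,0,0]],[0,[0.016,-0.001,0.136],[0,0,0]],[0,[0.016,-0.001,0.136],[0,0,0]]]'
```

```text
time_s: 15.6
ee_pos: [456.2, -89.9, 22.3]
tcp_rot: [2.402, 2.023, 0.002]
force: [0.2, -0.1, 0.5]
grip_width: 1.002
grasp_force: 0.0
```

```bash
python3 -m pendant '[[0,[0.001,0,0.003],[0,0,0]],[0.4,[0.001,0,0.003],[0,0,0]],[0.7,[0.001,0,0.003],[0,0,0]],[1,[0.001,0,0.003],[0,0,0]],[1,[0.001,0,0.003],[0,0,0]],[1,[0.001,0,0.003],[0,0,0]],[1,[0.001,0,0.003],[0,0,0]],[1,[0.001,0,0.003],[0,0,0]]]' 40
```

```text
time_s: 16.6
ee_pos: [455.7, -88.9, 18.9]
tcp_rot: [-2.403, -2.023, -0.001]
force: [-5.8, 2.2, 19.2]
grip_width: 0.519
grasp_force: 37.9
```

```bash
python3 -m pendant '[[1,[0,0,-0.015],[0,0,0]],[1,[0,0,-0.05],[0,0,0]],[1,[0,0,-0.1],[0,0,0]],[1,[0,0,-0.15],[0,0,0]],[1,[0,0,-0.15],[0,0,0]],[1,[0,0,-0.15],[0,0,0]]]'
python3 - <<'E'
from h import *
go(559,255.2,170,1.4)
E
```

```text
time_s: 17.35
ee_pos: [455.3, -88.7, 168.2]
tcp_rot: [-2.402, -2.024, -0.0]
force: [-1.1, 1.3, -1.3]
grip_width: 0.509
grasp_force: 41.1
 shift [0.3565, 0.0438, -0.0017] turn [-0.0, -0.02, 0.01] head 1.4 pos [455.3 -88.7 168.2]
```

```bash
python3 -m pendant '[[1,[0.03,0.004,0],[0,0,0]],[1,[0.08,0.01,0],[0,0,0]],[1,[0.14,0.017,0],[0,0,0]],[1,[0.2,0.025,0],[0,0,0]],[1,[0.26,0.032,0],[0,0,0]],[1,[0.31,0.038,0],[0,0,0]],[1,[0.345,0.042,0],[0,0,0]],[1,[0.3565,0.044,0],[0,0,0]],[1,[0.3565,0.044,0],[0,0,0]],[1,[0.3565,0.044,0],[0,0,0]]]'
python3 -m pendant '[[1,[0,0,0],[0,0,0]],[1,[0,0,0],[0,0,0]]]'
python3 - <<'E'
from h import *
go(559,255.2,138,1.4)
E
```

```text
time_s: 18.6
ee_pos: [559.4, 253.2, 167.9]
tcp_rot: [2.404, 2.022, -0.002]
force: [0.6, 0.3, -0.4]
grip_width: 0.515
grasp_force: 41.1
time_s: 18.85
ee_pos: [559.6, 254.4, 168.5]
tcp_rot: [2.404, 2.023, 0.0]
force: [-0.5, 0.5, -1.0]
grip_width: 0.513
grasp_force: 41.1
 shift [0.0007, -0.0007, 0.0305] turn [0.0, -0.0, -0.04] head 1.399 pos [559.6 254.4 168.5]
```

```bash
python3 -m pendant '[[1,[0.0005,-0.0006,0.015],[0,0,0]],[1,[0.0005,-0.0006,0.025],[0,0,0]],[1,[0.0005,-0.0006,0.03],[0,0,0]],[1,[0.0005,-0.0006,0.035],[0,0,0]],[1,[0.0005,-0.0006,0.039],[0,0,0]],[1,[0.0005,-0.0006,0.043],[0,0,0]],[1,[0.0005,-0.0006,0.043],[0,0,0]]]'
```

```text
time_s: 19.73
ee_pos: [559.0, 255.5, 125.1]
tcp_rot: [2.403, 2.024, -0.001]
force: [1.1, 0.2, -1.3]
grip_width: 0.51
grasp_force: 41.1
```

```bash
python3 -m pendant '[[1,[0,0,0.002],[0,0,0]],[1,[0,0,0.004],[0,0,0]],[1,[0,0,0.006],[0,0,0]],[1,[0,0,0.007],[0,0,0]],[1,[0,0,0.007],[0,0,0]]]'
python3 -m pendant '[[1,[0,0,0.001],[0,0,0]],[1,[0,0,0.002],[0,0,0]],[1,[0,0,0.002],[0,0,0]]]'
```

```text
time_s: 20.35
ee_pos: [559.0, 255.5, 118.2]
tcp_rot: [2.403, 2.024, -0.0]
force: [-0.8, -0.5, -1.3]
grip_width: 0.509
grasp_force: 41.1
time_s: 20.72
ee_pos: [559.2, 255.6, 117.1]
tcp_rot: [-2.403, -2.024, -0.001]
force: [-4.6, -1.5, 12.3]
grip_width: 0.509
grasp_force: 42.7
```

```bash
python3 -m pendant '[[0.8,[0,0,-0.001],[0,0,0]],[0.4,[0,0,-0.001],[0,0,0]],[0,[0,0,-0.001],[0,0,0]],[0,[0,0,-0.001],[0,0,0]],[0,[0,0,-0.02],[0,0,0]],[0,[0,0,-0.06],[0,0,0]],[0,[0,0,-0.1],[0,0,0]],[0,[0,0,-0.1],[0,0,0]]]'
python3 - <<'E'
from h import *
go(637,-190,170,1.4)
E
```

```text
time_s: 21.72
ee_pos: [560.5, 256.0, 220.6]
tcp_rot: [2.402, 2.023, 0.009]
force: [0.3, -0.5, -0.8]
grip_width: 1.001
grasp_force: 0.0
 shift [-0.4266, 0.151, 0.0497] turn [0.26, -0.22, -0.01] head 1.4 pos [560.5 256.  220.6]
```

```bash
python3 -m pendant '[[0,[-0.035,0.012,0],[0,0,0]],[0,[-0.09,0.032,0],[0,0,0]],[0,[-0.145,0.051,0],[0,0,0]],[0,[-0.2,0.071,0],[0,0,0]],[0,[-0.255,0.09,0],[0,0,0]],[0,[-0.31,0.11,0.01],[0,0,0]],[0,[-0.365,0.129,0.03],[0,0,0]],[0,[-0.41,0.145,0.045],[0,0,0]],[0,[-0.427,0.151,0.05],[0,0,0]],[0,[-0.427,0.151,0.05],[0,0,0]]]'
python3 -m pendant '[[0,[0,0,0],[0,0,0]],[0,[0,0,0],[0,0,0]]]'
python3 - <<'E'
from h import *
m=camera_model("wrist")
import pickle;pickle.dump(m,open("pics/i.pkl","wb"))
im=snap("wrist","i1")
u,v=proj("wrist",[637,-170,26]).astype(int);print(u,v,ctrl.observe()["ee_pos"])
cv2.imwrite("pics/i.png",cv2.resize(im[v-50:v+50,u-60:u+60],None,fx=6,fy=6,interpolation=cv2.INTER_CUBIC))
E
```

```text
time_s: 22.98
ee_pos: [634.9, -191.8, 166.1]
tcp_rot: [-2.404, -2.022, 0.001]
force: [0.8, 0.3, -0.1]
grip_width: 1.001
grasp_force: 0.0
time_s: 23.22
ee_pos: [635.7, -189.3, 166.9]
tcp_rot: [2.401, 2.026, 0.001]
force: [-0.5, 1.5, 0.6]
grip_width: 0.999
grasp_force: 0.0
274 175 [ 635.61487981 -189.54379935  166.82282371]
```

View pics/i.png

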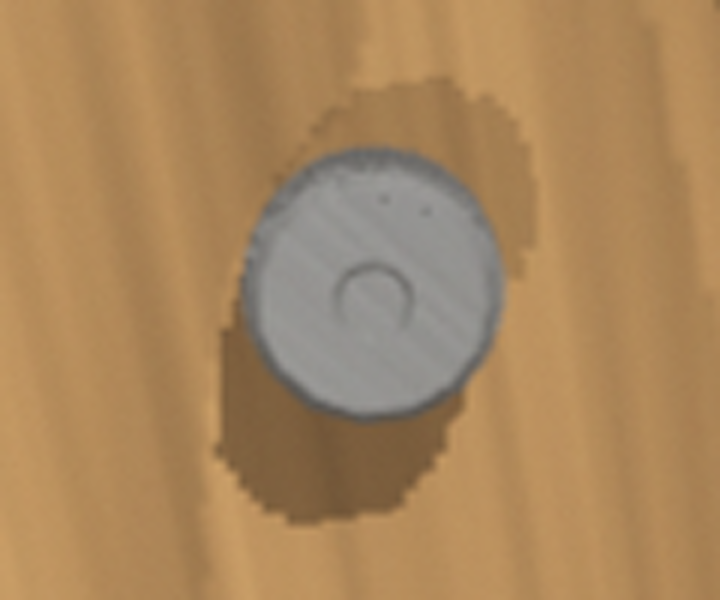

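```bash
python3 - <<'E'
from h import *
import pickle;m=pickle.load(open("pics/i.pkl","rb"))
p=ray("wrist",214+374/6,125+296/6,26,m);print(p.round(1))
go(p[0],p[1],20,1.4)
E
```

```text
[ 638.5 -169.1   26. ]
 shift [0.0205, -0.0007, 0.1468] turn [0.03, -0.02, 0.1] head 1.402 pos [ 635.6 -189.5  166.8]
```

```bash
python3 -m pendant '[[0,[0.01,0,0.04],[0,0,0]],[0,[0.0205,-0.001,0.09],[0,0,0]],[0,[0.0205,-0.001,0.125],[0,0,0]],[0,[0.0205,-0.001,0.142],[0,0,0]],[0,[0.0205,-0.001,0.145],[0,0,0]],[0,[0.0205,-0.001,0.145],[0,0,0]]]'
```

```text
time_s: 24.02
ee_pos: [638.5, -170.8, 22.6]
tcp_rot: [2.402, 2.023, 0.001]
force: [-0.6, -0.9, -0.4]
grip_width: 1.004
grasp_force: 0.0
```

```bash
python3 -m pendant '[[0,[0.0015,0,0.002],[0,0,0]],[0.4,[0.0015,0,0.002],[0,0,0]],[0.7,[0.0015,0,0.002],[0,0,0]],[1,[0.0015,0,0.002],[0,0,0]],[1,[0.0015,0,0.002],[0,0,0]],[1,[0.0015,0,0.002],[0,0,0]],[1,[0.0015,0,0.002],[0,0,0]],[1,[0.0015,0,0.002],[0,0,0]]]' 60
python3 -m pendant '[[1,[0,0,-0.015],[0,0,0]],[1,[0,0,-0.05],[0,0,0]],[1,[0,0,-0.1],[0,0,0]],[1,[0,0,-0.15],[0,0,0]],[1,[0,0,-0.16],[0,0,0]],[1,[0,0,-0.16],[0,0,0]],[1,[0,0,-0.16],[0,0,0]]]'
python3 - <<'E'
from h import *
go(559.1,255.4,180,1.4)
E
```

```text
time_s: 25.02
ee_pos: [638.1, -169.1, 20.0]
tcp_rot: [2.403, 2.024, 0.0]
force: [-4.2, 1.2, 9.1]
grip_width: 0.451
grasp_force: 59.5
time_s: 25.9
ee_pos: [637.4, -168.8, 177.9]
tcp_rot: [-2.402, -2.023, 0.002]
force: [-0.2, 0.7, -2.6]
grip_width: 0.448
grasp_force: 61.1
 shift [0.4047, -0.1492, -0.0018] turn [-0.12, 0.0, 0.0] head 1.4 pos [ 637.4 -168.8  177.9]
```

```bash
python3 -m pendant '[[1,[0.03,-0.011,0],[0,0,0]],[1,[0.085,-0.031,0],[0,0,0]],[1,[0.14,-0.052,0],[0,0,0]],[1,[0.195,-0.072,0],[0,0,0]],[1,[0.25,-0.092,0],[0,0,0]],[1,[0.305,-0.112,0],[0,0,0]],[1,[0.355,-0.131,0],[0,0,0]],[1,[0.39,-0.144,0],[0,0,0]],[1,[0.405,-0.149,0],[0,0,0]],[1,[0.405,-0.149,0],[0,0,0]]]'
python3 -m pendant '[[1,[0,0,0],[0,0,0]],[1,[0,0,0],[0,0,0]],[1,[0,0,0],[0,0,0]]]'
python3 - <<'E'
from h import *
go(559.1,255.4,148,1.4)
E
```

```text
time_s: 27.15
ee_pos: [559.6, 255.6, 178.3]
tcp_rot: [2.402, 2.025, -0.003]
force: [0.3, 0.5, -1.8]
grip_width: 0.449
grasp_force: 61.0
time_s: 27.52
ee_pos: [560.3, 254.6, 179.3]
tcp_rot: [2.404, 2.022, -0.0]
force: [-0.3, 0.1, -2.1]
grip_width: 0.448
grasp_force: 61.0
 shift [0.0006, -0.0013, 0.0313] turn [0.0, 0.01, -0.06] head 1.399 pos [560.3 254.6 179.3]
```

```bash
python3 -m pendant '[[1,[0.0005,-0.001,0.012],[0,0,0]],[1,[0.0005,-0.001,0.022],[0,0,0]],[1,[0.0005,-0.001,0.03],[0,0,0]],[1,[0.0005,-0.001,0.033],[0,0,0]],[1,[0.0005,-0.001,0.033],[0,0,0]]]'
```

```text
time_s: 28.15
ee_pos: [559.1, 255.9, 146.1]
tcp_rot: [2.403, 2.024, -0.0]
force: [0.7, -0.4, -1.0]
grip_width: 0.448
grasp_force: 61.0
```

```bash
python3 -m pendant '[[1,[0,0,0.0015],[0,0,0]],[1,[0,0,0.003],[0,0,0]],[1,[0,0,0.0045],[0,0,0]],[1,[0,0,0.006],[0,0,0]],[1,[0,0,0.006],[0,0,0]]]'
```

```text
time_s: 28.78
ee_pos: [559.1, 255.9, 140.2]
tcp_rot: [2.403, 2.024, -0.0]
force: [-0.0, -0.3, -1.3]
grip_width: 0.446
grasp_force: 61.0
```

```bash
python3 -m pendant '[[1,[0,0,0.0015],[0,0,0]],[1,[0,0,0.003],[0,0,0]],[1,[0,0,0.0045],[0,0,0]],[1,[0,0,0.006],[0,0,0]],[1,[0,0,0.006],[0,0,0]]]'
```

```text
time_s: 29.4
ee_pos: [559.1, 256.0, 134.1]
tcp_rot: [2.403, 2.024, -0.0]
force: [1.1, 1.0, -3.0]
grip_width: 0.448
grasp_force: 61.1
```

```bash
python3 -m pendant '[[1,[0,0,0.001],[0,0,0]],[1,[0,0,0.002],[0,0,0]],[1,[0,0,0.003],[0,0,0]],[1,[0,0,0.003],[0,0,0]]]'
```

```text
time_s: 29.9
ee_pos: [559.3, 256.1, 131.9]
tcp_rot: [-2.403, -2.024, -0.001]
force: [-4.0, -1.4, 10.4]
grip_width: 0.446
grasp_force: 62.4
```

```bash
python3 -m pendant '[[1,[0,0,0.0007],[0,0,0]],[1,[0,0,0.0007],[0,0,0]]]'
python3 -m pendant '[[0.8,[0,0,-0.001],[0,0,0]],[0.4,[0,0,-0.001],[0,0,0]],[0,[0,0,-0.001],[0,0,0]],[0,[0,0,-0.001],[0,0,0]],[0,[0,0,-0.02],[0,0,0]],[0,[-0.03,0,-0.06],[0,0,0]],[0,[-0.06,0,-0.1],[0,0,0]],[0,[-0.06,0,-0.1],[0,0,0]]]'
python3 - <<'E'
from h import *
m=camera_model("wrist")
im=snap("wrist","j1");s=snap("scene","j2")
u,v=proj("wrist",[559,255,115]).astype(int);print(u,v,ctrl.observe()["ee_pos"])
v=max(v,60)
A=cv2.resize(im[v-60:v+60,u-60:u+60],(480,480),interpolation=cv2.INTER_CUBIC)
B=cv2.resize(s[120:240,350:430+0][:, :80],(320,480),interpolation=cv2.INTER_CUBIC)
cv2.imwrite("pics/j.png",np.hstack([A,B]))
E
```

```text
time_s: 30.15
ee_pos: [559.4, 256.1, 131.8]
tcp_rot: [-2.403, -2.024, -0.001]
force: [-6.9, -2.4, 20.9]
grip_width: 0.443
grasp_force: 63.4
time_s: 31.15
ee_pos: [550.5, 194.9, 235.0]
tcp_rot: [2.405, 2.019, 0.009]
force: [-0.6, 0.7, -0.2]
grip_width: 0.999
grasp_force: 0.0
277 132 [549.07149403 197.17126601 231.60445042]
```

View pics/j.png

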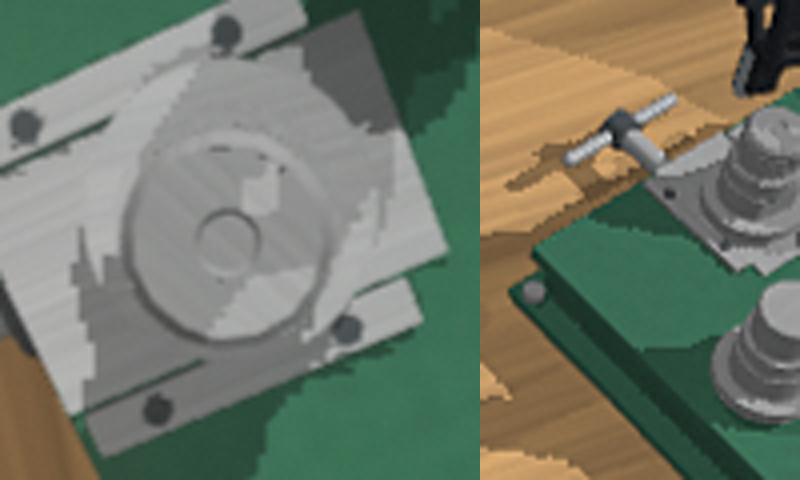

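The stack stands flat and looks like its neighbour: the cap's centre is at about (228,243) in the wrist crop. The gripper is clear and touching nothing, so I'm handing in.

```bash
python3 -m pendant '[[0,[0,0,0],[0,0,0]],[0,[0,0,0],[0,0,0]],[0,[0,0,0],[0,0,0]]]' && python3 -c "
from cell import ctrl
print(ctrl.close_job())"
```

```text
time_s: 31.62
ee_pos: [548.8, 197.1, 230.1]
tcp_rot: [2.403, 2.024, -0.001]
force: [-0.1, -0.3, 0.4]
grip_width: 0.999
grasp_force: 0.0
the job is handed in; nothing more can be done
None
```

The job is handed in at 31.6 s: the roll is keyed and home on the shoulder, the spacer lies flat on it, and the cap is pressed down onto the spacer; contact heights matched the expected ones to within about 0.2 mm, and the highest wrist force reading was about 22 N.

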